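# Dock a tablet canister in the free feed dock and hold it open

## Robot

A 6-joint arm with a two-finger parallel gripper is mounted at the origin on the work surface. World frame = base frame: x ahead of the robot, y to its left, z up, the work surface at z = 0. Lengths are in mm, angles in rad, forces in N, time in s.
With the tool pointing down it reaches from about 275 to 825 mm from the base axis. Payload 5.2 kg.
Tool frame: the origin (TCP) lies at the very end of the fingers, on their centre line; the grasp point (between the pads) lies 19 mm behind it; z points along the fingers, y is the line along which they close (so a half turn about z gives the same grasp; the last joint's range is limited). The gripper opens to 93 mm and grips with 3 to 60 N. Pads are 15 mm wide; open, the fingers measure 128 mm over their backs; the gripper's body (75 mm by 188 mm) begins 65 mm behind the grasp point.
Start: joints at [-1.424, 0.259, 1.535, -0, 1.348, -0.203], TCP at [188.511, -516.69, 218.653] pointing down, gripper open.
Joint ranges: [-3.14, 3.14], [-0.91, 2.08], [0.19, 2.58], [-1.22, 4.36], [0.22, 2.71], [-3.12, 3.12]. Speed limits (rad/s): [2.57, 2.57, 3.14, 3.14, 3.14, 3.14].

## Interface

Orientations are given as [roll, pitch, yaw] about the fixed x, y, z axes, in that order (R = Rz(yaw) Ry(pitch) Rx(roll)).
In Python, from bench import robot gives the robot as it stands. The module is installed in compiled form; this text tells all that it offers. Calls block until the motion is done:
- robot.move_ptp(position, orientation): joint-space move of the TCP to a pose.
- robot.move_linear(position, ori=None, speed=150, f_stop=None): straight line of the TCP; ori=None keeps the orientation; speed is the mean speed in mm/s. With f_stop (N) it stops when the force on the tool has changed by that much, and returns True; else False.
- robot.move_j(angles): joint-space move.
- robot.move_gripper(opening): opening from 0.0 (shut) to 1.0 (fully open); the grip force is fixed at half the most; returns when the fingers have stopped.
- robot.sleep(seconds).
- robot.inverse_kinematics(position, orientation): joint angles nearest the present ones, or None.
- robot.get_image(name): name is "side" or "top"; returns a dict with "img" (480x640x3 uint8, blue, green, red), "fovy" (degrees; the focal length in pixels is half the picture's height over the tangent of half this angle, whatever the lens; pixels are square), "cx", "cy" (the principal point, pixels), "eye" and "orientation" of the camera in the world. Camera axes: x right, y down, z forward; pixel columns grow to the right and rows downward; lengths in mm; the calibration is good to about 2 mm. A picture is of the moment at which its call begins. There is no depth.
A pose or a line that the arm cannot do raises robot.MotionError and nothing moves.
- robot.hand_in(): hands the job in; it is judged then, once.
Readings, each from a call of its own:
- robot.current_t(): time.
- robot.current_qpos(): joint angles.
- robot.current_joint_vel(): joint speeds.
- robot.current_joint_efforts(): joint torques, N m.
- robot.current_tcp_pos(): TCP position.
- robot.current_eef_rot(): TCP orientation.
- robot.current_contact_force(): force on the tool from outside, world axes, zero at the start.
- robot.current_ft_torque(): the same for the moment, N m.
- robot.current_gripper_width(): opening from 0.0 (shut) to 1.0 (fully open).
- robot.current_finger_force(): force on a finger pad.
Only numpy, scipy, OpenCV 4.12 (cv2) and the standard library are available. Lean on these libraries where they do the work, as an engineer would, in place of code of your own. Each camera call takes 0.05 s, during which the arm holds its last target. There are 200 camera calls.

## Task

One of the two feed docks on the dispensing bench is closed by a loose round blanking cover; leave that one alone and put the tablet canister into the other dock, its two pins in the slots. Push it straight down until its collar sits on the dock's face, keep it pressed down while you turn it clockwise (seen from above) a quarter turn to the stop, and finish there still gripping it, holding it pressed fully down and turned to the stop against the springs. Leave everything else on the bench where it is.

Things in the scene. Friction and masses are not known exactly. Their poses are not given: they have to be found in the camera images.
- canister: tablet canister upright on the bench, 95 mm tall, 0.2 kg; origin: centre of its underside. Steel foot of 40 mm diameter (3 mm bevel) up to 21 mm; two round pins (9 mm thick, axis 4.5 mm up) reach to 32 mm from the centre along its own +x and -x; white drum of 54 mm diameter from 21 (its lower edge is the collar) to 55 mm; grip bar above. Half a turn makes no difference
- canister_grip (a point): middle of the canister's white grip bar, 80 mm above its underside; the bar is 46 mm long along the canister's x (parallel to the pins), 16 mm thick along y, and stands from 55 to 95 mm above the underside
- dock_1: one of two alike feed docks, either may be the free one: a grey box 110 x 110 mm fixed to the bench, 56 mm high. Origin: centre of its underside. Its 6 mm aluminium face plate has a central hole of 45 mm diameter and two pin slots, 14 mm wide, from the hole along the dock's +x and -x to 36 mm from the centre. A spring plunger stands in the hole, its top 8 mm below the plate's top
- dock_2: one of two alike feed docks, either may be the free one: a grey box 110 x 110 mm fixed to the bench, 56 mm high. Origin: centre of its underside. Its 6 mm aluminium face plate has a central hole of 45 mm diameter and two pin slots, 14 mm wide, from the hole along the dock's +x and -x to 36 mm from the centre. A spring plunger stands in the hole, its top 8 mm below the plate's top
- cover: round white blanking cover, a loose disc of 80 mm diameter and 7 mm thick with a 20 mm wide, 16 mm high knob, lying over the hole of the dock that is not to be used. Origin: centre of the disc's underside
- plunger_1 (a joint): plunger of dock_1 (m): 0 when empty, grows as pushed down; 3 N to start it, 7.5 N at 0.013, where the canister's collar rests on the face plate (canister underside then 35 mm above the bench, 48 mm at first touch). The canister can turn only beyond about 0.008; eased off after turning, it springs back to about 0.007
- rotor_1 (a joint): rotor inside dock_1 (rad): 0 when empty, grows to a hard stop at 1.45 as a pressed-in canister turns clockwise seen from above, against a return spring (0.03 to 0.1 N m). The pins have about 0.1 rad of play, so the stop comes after about 1.55 rad of canister turn
- plunger_2 (a joint): plunger of dock_2 (m): 0 when empty, grows as pushed down; 3 N to start it, 7.5 N at 0.013, where the canister's collar rests on the face plate (canister underside then 35 mm above the bench, 48 mm at first touch). The canister can turn only beyond about 0.008; eased off after turning, it springs back to about 0.007
- rotor_2 (a joint): rotor inside dock_2 (rad): 0 when empty, grows to a hard stop at 1.45 as a pressed-in canister turns clockwise seen from above, against a return spring (0.03 to 0.1 N m). The pins have about 0.1 rad of play, so the stop comes after about 1.55 rad of canister turn
- pill_jar: white-capped pill jar, 40 mm wide, 70 mm tall, origin at its underside; bystander
- syrup: amber bottle, 54 mm wide, 130 mm tall; bystander
- carton_a: paper carton 50 x 90 x 40 mm; bystander
- carton_b: yellow carton 40 x 110 x 60 mm; bystander
- count_tray: flat white tablet tray 150 x 110 x 18 mm; bystander
- mortar: white ceramic mortar bowl, 90 mm wide, 60 mm tall; bystander
- spatula: 160 mm spatula lying on the bench; bystander
Mind the look-alikes: they are no part of the job. What is shaped like the canister but purple is not meant.

How it is judged (in metres and radians):
On the way:
1. the canister is pushed home into the free dock, not yet turned (value of joint plunger_2 above 0.0105 m and horizontal distance between canister and dock_2 below 0.005 m and angle between canister's own z axis and vertical below 0.1 rad and value of joint rotor_2 below 0.4 rad), for 0.1 s.
At the end, for the whole second after the job is handed in: Canister upright (6 degrees) in the free dock, centred within 5 mm, pressed to within 2.5 mm of home (plunger over 0.0105), rotor over 1.25 rad, at rest, fingers gripping it (over 2 N). Cover moved under 15 mm, bystanders under 25 mm (value of joint plunger_2 above 0.0105 m and value of joint rotor_2 above 1.25 rad and z of canister in the frame of dock_2 below 0.0385 m and horizontal distance between canister and dock_2 below 0.005 m and angle between canister's own z axis and vertical below 0.1 rad and angle between the x axis of canister and the x axis of dock_2, either way round above 1.2 rad and contact force between the fingers and canister above 2 N and linear speed of canister below 0.02 m/s); the arm keeps its last pose, push and grip.
It fails at once if the blanking cover is moved (distance of cover from where it was at the start of the episode above 0.015 m).
It fails at once if a bystander is moved (distance of any of pill_jar, syrup, carton_a, carton_b, count_tray, mortar, spatula from where it was at the start of the episode above 0.025 m).
It also fails if it takes over 45 s, if anything falls off the work surface, if the arm or the gripper's body presses on something with over 40 N, if the wrist force passes 120 N, or if a joint passes its speed limit or range.

## Working session

There is one attempt and no reset: what is moved stays moved. The work goes in short steps, each a Python script; the robot and the scene stay as the last script left them, time stands still between calls to the robot, and variables do not carry over. Pictures are saved under pics/ and viewed, at most 10 in all, crops included, and the job is handed in when it is done.

```bash
mkdir -p pics
python3 - <<'E'
from bench import robot
import cv2
for n in("side","top"):
    d=robot.get_image(n);cv2.imwrite(f"pics/{n}0.png",d["img"])
    print(n,{k:v for k,v in d.items() if k!="img"})
print(robot.current_t(),robot.current_eef_rot(),robot.current_tcp_pos())
E
```

```text
side {'fovy': 42.991433830274296, 'cx': 320.879456863735, 'cy': 236.36383507925083, 'eye': array([-44.57369339, 966.27147797, 754.94477827]), 'orientation': array([-2.10441023,  0.0058772 , -2.64784489])}
top {'fovy': 50.07155118222643, 'cx': 325.93355335449775, 'cy': 231.35770411098252, 'eye': array([ 340.20031105,  -10.4746823 , 1134.4581227 ]), 'orientation': array([-3.00264613,  0.00345416, -1.57992521])}
0.1 [-3.14002560e+00 -3.28237050e-04  3.49799204e-01] [ 188.44501962 -516.20597451  217.91443143]
```

View pics/side0.png

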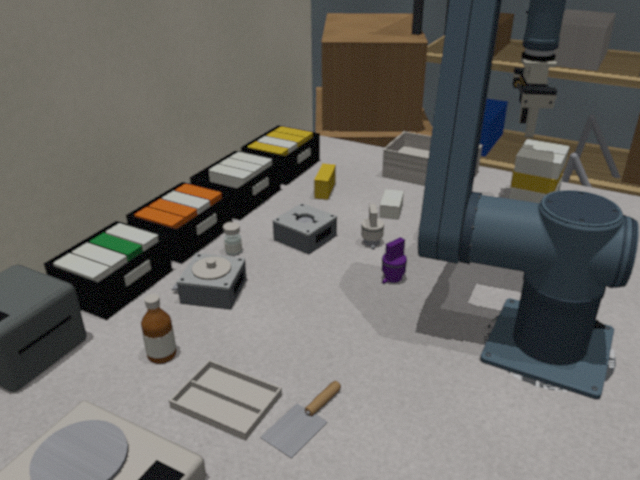

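View pics/top0.png

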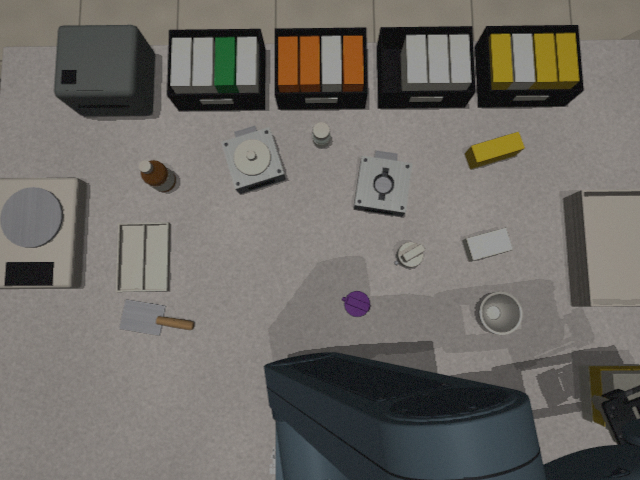

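The free dock is at about top (383,185) and side (305,227), with the covered one at top (252,157). The white canister is at top (410,254) and side (372,228), and the purple decoy at top (357,303). Next I'll zoom in.

Run:
```python
import cv2,numpy as np
t=cv2.imread("pics/top0.png");s=cv2.imread("pics/side0.png")
a=cv2.resize(t[145:275,345:445],None,fx=4.6,fy=4.6,interpolation=cv2.INTER_CUBIC)
cv2.imwrite("pics/c1.png",a)
b=cv2.resize(s[190:260,265:395],None,fx=6,fy=6,interpolation=cv2.INTER_CUBIC)
cv2.imwrite("pics/c2.png",b)
```

```text
(no output)
```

View pics/c1.png

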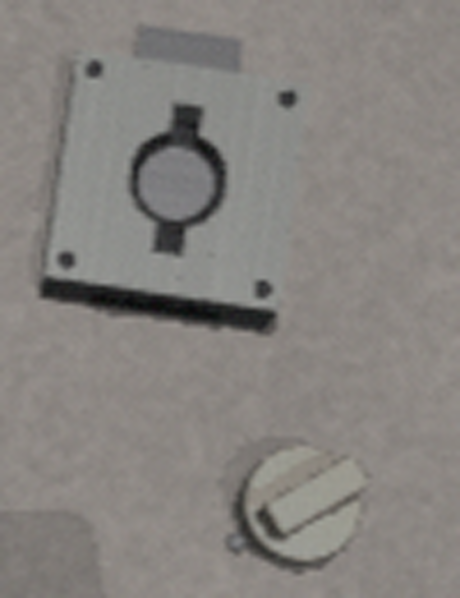

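View pics/c2.png

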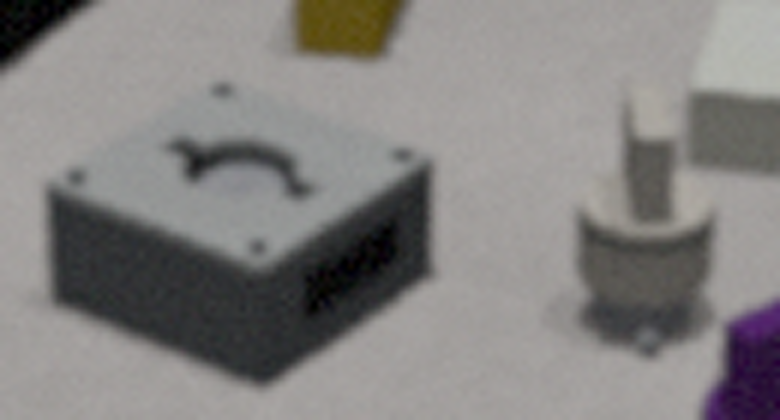

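```bash
cat > h.py <<'E'
import numpy as np
from scipy.spatial.transform import Rotation as Ro
C={'side':(42.991433830274296,320.8795,236.3638,[-44.57369339,966.27147797,754.94477827],[-2.10441023,0.0058772,-2.64784489]),
'top':(50.07155118222643,325.93355,231.3577,[340.20031105,-10.4746823,1134.4581227],[-3.00264613,0.00345416,-1.57992521])}
def ray(n,p):
    f,cx,cy,e,o=C[n];F=240/np.tan(np.radians(f/2))
    d=Ro.from_euler('xyz',o).apply([(p[0]-cx)/F,(p[1]-cy)/F,1]);return np.array(e),d/np.linalg.norm(d)
def plane(n,p,z):
    e,d=ray(n,p);return e+d*(z-e[2])/d[2]
def tri(pt,ps):
    a,u=ray('top',pt);b,v=ray('side',ps)
    s=np.linalg.lstsq(np.c_[u,-v],b-a,rcond=None)[0]
    return (a+u*s[0]+b+v*s[1])/2,np.linalg.norm(a+u*s[0]-b-v*s[1])
E
python3 - <<'E'
from h import *
np.set_printoptions(precision=1,suppress=True)
T=lambda x,y:((x+.5)/4.6-.5+345,(y+.5)/4.6-.5+145)
S=lambda x,y:((x+.5)/6-.5+265,(y+.5)/6-.5+190)
bt=[(94,68),(288,98),(263,289),(67,260)];bs=[(222,89),(403,155),(258,246),(77,177)]
for k in range(4):
    r=[tri(T(*bt[i]),S(*bs[(i+k)%4])) for i in range(4)]
    if max(x[1] for x in r)<8:
        for x in r: print(k,x[0],x[1])
        print('mean',np.mean([x[0] for x in r],0))
P=[plane('top',T(*b),56) for b in bt];print(np.array(P),np.mean(P,0))
P2=[plane('side',S(*b),56) for b in bs];print('side mean',np.mean(P2,0))
a,b=plane('top',T(188,105),56),plane('top',T(168,254),56);d=a-b
print('slots',(a+b)/2,np.linalg.norm(d),np.arctan2(d[1],d[0]))
print('bar top',tri(T(320,497),S(653,113)))
print('drum',plane('top',T(304,502),55),'bartop@95',plane('top',T(320,497),95),plane('side',S(653,113),95))
p,e=tri(T(236,541),S(650,342));print('pin',p,e)
for q in [((278,538),(370,485))]:
    a,b=[plane('top',T(*x),95) for x in q];d=b-a;print('bar edge',np.linalg.norm(d),np.arctan2(d[1],d[0]))
E
```

```text
3 [647.  -93.8  57.8] 0.5692068698203283
3 [ 632.  -183.9   58.7] 1.9457794933097148
3 [ 541.3 -169.8   57.8] 1.341002132178001
3 [556.1 -79.2  58.2] 2.0685235717060815
mean [ 594.1 -131.7   58.1]
[[ 647.3  -94.1   56. ]
 [ 631.9 -184.7   56. ]
 [ 541.  -170.3   56. ]
 [ 555.6  -79.7   56. ]] [ 593.9 -132.2   56. ]
side mean [ 596.8 -134.9   56. ]
slots [ 593.5 -132.2   56. ] 71.87471100473395 -0.15472322868813526
bar top (array([ 441.4, -186.8,   93.3]), np.float64(2.0611997431224953))
drum [ 441.9 -186.3   55. ] bartop@95 [ 440.2 -186.9   95. ] [ 441.1 -183.5   95. ]
pin [ 428.3 -160.9    7.7] 0.6756961096449771
bar edge 47.30276456893524 -1.0618863804516419
```

Two views agree:
- **Dock:** the face is measured at z≈58 (56 expected), centre (594,-132), yaw -0.156. The bolts form a square and the slots span 72 mm.
- **Canister:** the bar top is at z≈93 (95 expected), centre (441,-186.5), yaw ≈ -1.08.

I'll grasp with yaw+π so the last joint has room to turn.

Run:
```python
from bench import robot
import numpy as np,cv2
pi=np.pi;y=pi-1.08
robot.move_ptp([441,-186.5,170],[pi,0,y])
print(robot.move_linear([441,-186.5,61],speed=80,f_stop=8),robot.current_tcp_pos())
robot.move_gripper(0.0)
print(robot.current_gripper_width()*93,robot.current_finger_force(),robot.current_tcp_pos())
robot.move_linear([441,-186.5,160],speed=100)
print(robot.current_contact_force(),robot.current_gripper_width()*93)
robot.move_ptp([594,-132.2,145],[pi,0,pi-0.156])
robot.sleep(0.3)
print(robot.current_tcp_pos(),robot.current_eef_rot(),robot.current_qpos(),robot.current_t(),robot.current_contact_force())
s=robot.get_image("side")["img"];t=robot.get_image("top")["img"]
cv2.imwrite("pics/s1.png",s);cv2.imwrite("pics/t1.png",t)
a=cv2.resize(s[150:260,235:395],None,fx=5,fy=5,interpolation=cv2.INTER_CUBIC)
cv2.imwrite("pics/s1c.png",a)
```

```text
False [ 441.33532076 -186.73272665   61.44704244]
15.899119355516822 29.99833256006241 [ 440.96308983 -186.4522595    60.90590983]
[-1.31719051  0.74770214 -1.10421296] 15.873833271173043
[ 593.36894733 -132.95928474  145.55203852] [-3.14134245e+00  5.02785731e-04  2.98360997e+00] [-4.03595790e-01  4.15939283e-01  1.49312912e+00 -1.27698569e-04
  1.23197572e+00 -1.81636696e+00] 6.475 [-0.48272004  0.45939807 -1.67371852]
```

View pics/s1c.png

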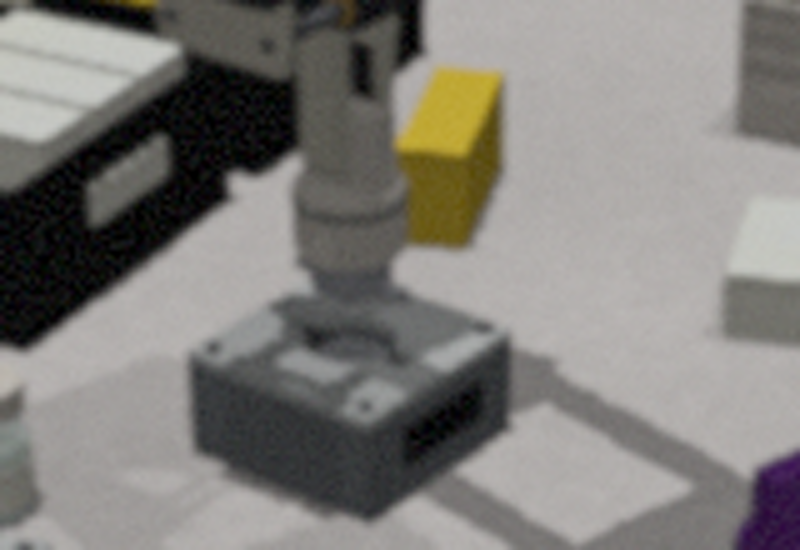

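View pics/t1.png

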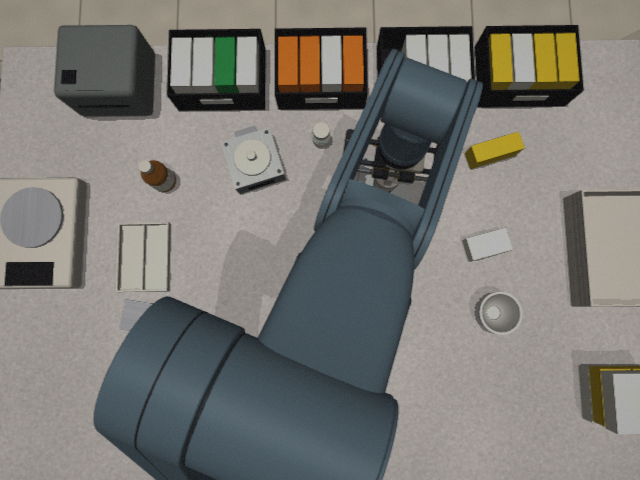

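Run:
```python
from h import *
def proj(n,P):
    f,cx,cy,e,o=C[n];F=240/np.tan(np.radians(f/2))
    c=Ro.from_euler('xyz',o).inv().apply(np.array(P)-e);return np.array([cx+F*c[0]/c[2],cy+F*c[1]/c[2]])
k=lambda p:(p-[235,150]+.5)*5-.5
for z in(84,105,139):print(z,k(proj('side',[594,-132.2,z])))
print('1mm x,y in crop px',k(proj('side',[595,-132.2,139]))-k(proj('side',[594,-132.2,139])),k(proj('side',[594,-131.2,139]))-k(proj('side',[594,-132.2,139])))
print('dock centre pred',k(proj('side',[594,-132.2,56])))
b=np.array([(222,89),(403,155),(258,246),(77,177)])
print('bolts centre obs',k((b.mean(0)+.5)/6-.5+[265,190]))
```

```text
84 [351.19995696 289.25404443]
105 [350.33434747 249.48419827]
139 [348.90501506 183.81448154]
1mm x,y in crop px [-1.88260964 -0.43937444] [-1.07144967  0.84129736]
dock centre pred [352.33425118 341.36842984]
bolts centre obs [349.91666667 338.875     ]
```

Run:
```python
import cv2,numpy as np
s=cv2.imread("pics/s1.png");t=cv2.imread("pics/t1.png")
a=cv2.resize(s[175:235,280:330],None,fx=8,fy=8,interpolation=cv2.INTER_CUBIC)
b=cv2.resize(t[150:210,355:405],None,fx=8,fy=8,interpolation=cv2.INTER_CUBIC)
o=np.hstack([a,b]);o=np.clip(o.astype(float)*1.5,0,255).astype(np.uint8);cv2.imwrite("pics/c3.png",o)
g=s.mean(2)
for r in(196,200,204,209):print(r,g[r,288:322].astype(int))
```

```text
196 [173 173 173 178 168 146 108  92  92  91  94  94  97  90  92  94  91  90
  93  94  90  92  93  90  86  92  88  86  81  79  73  75  69  70]
200 [172 174 174 174 172 162 133 108  98  99  96 101  96  95  92  85  93  91
  93  92  88  91  91  90  92  93 115 138 157 164 165 163 165 164]
204 [171 175 173 174 171 169 162 151 130  98  80  73  80  82  80  81  82  80
  78  79  74  79  73  69  93 132 163 175 175 175 173 171 174 173]
209 [168 163 153 136 121 108 110 109 115 107 100  90  85  83  81  76  72  73
  76  79  80  83  79  81  85  85  82  79  96 117 133 149 159 162]
```

View pics/c3.png

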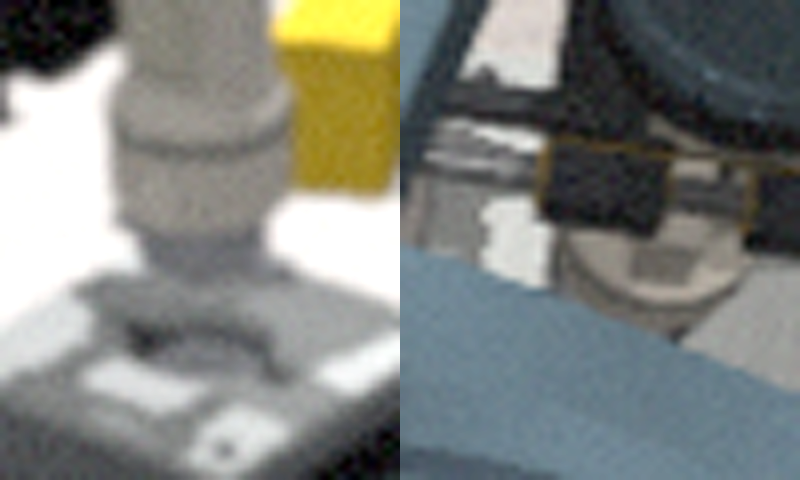

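Edge profiles put the drum and foot axis in the side view within about 0.5 mm of the dock centre. I'll insert under force guard.

Run:
```python
from bench import robot
from h import *
print('drum near rim x (expect 567):',plane('top',(388,187.9),139))
P=[594,-132.2]
print(robot.move_linear(P+[112],speed=60,f_stop=6),robot.current_tcp_pos())
if robot.current_tcp_pos()[2]<114:
    print(robot.move_linear(P+[92],speed=25,f_stop=18),robot.current_tcp_pos(),robot.current_contact_force(),robot.current_ft_torque(),robot.current_gripper_width()*93,robot.current_t())
```

```text
drum near rim x (expect 567): [ 565.08219435 -131.90646896  139.        ]
False [ 594.09115952 -132.1887368   111.89747499]
True [ 594.5469125  -132.3659515    95.99278625] [-0.92547847  0.33303734  5.43033077] [ 0.1181179  -0.01506097 -0.01532753] 15.664223407148292 7.9417
```

Run:
```python
from bench import robot
import numpy as np
P=[594,-132.2]
def rep(m):
    robot.sleep(.15);print(m,robot.current_tcp_pos(),np.round(robot.current_contact_force(),1),np.round(robot.current_ft_torque(),3),round(robot.current_eef_rot()[2],3),round(robot.current_gripper_width()*93,2))
for z in(95,94,93,92):
    robot.move_linear(P+[z],speed=15); rep(z)
    if robot.current_contact_force()[2]>15: break
print(z);robot.sleep(.3)
for a in(.3,.7,1.1,1.35):
    robot.move_ptp(P+[z],[np.pi,0,np.pi-.156-a]);rep(a)
print(robot.current_t())
```

```text
95 [ 594.50250786 -132.35410648   95.80190546] [-1.4  0.4  6.9] [ 0.177  0.036 -0.014] 2.986 15.75
94 [ 594.56243967 -132.39014649   95.78496559] [-3.1  0.6 12.5] [ 0.358  0.489 -0.006] 2.986 16.06
93 [ 594.57197313 -132.3603024    95.74636771] [-5.4  2.4 18.3] [ 0.487  0.842 -0.004] 2.986 15.76
93
0.3 [ 595.67237298 -132.59165865   95.74669068] [-1.5  2.2 15.8] [ 0.354  0.318 -0.161] 2.685 15.88
0.7 [ 595.81184294 -133.16387591   95.76862416] [-1.2 -0.7 14.8] [ 0.008  0.28  -0.047] 2.285 15.91
1.1 [ 595.4773941  -133.515388     95.73240411] [-2.4 -1.9 15.8] [-0.203  0.574 -0.024] 1.886 16.46
1.35 [ 595.20282035 -133.58729643   95.75300313] [-3.4 -0.8 16.6] [-0.284  0.778 -0.086] 1.636 15.94
11.7167
```

Run:
```python
from bench import robot
import numpy as np,cv2
P=[594,-132.2,93]
for a in(1.45,1.5,1.55,1.6,1.65):
    robot.move_ptp(P,[np.pi,0,np.pi-.156-a]);robot.sleep(.15)
    m=robot.current_ft_torque()
    print(a,robot.current_tcp_pos(),np.round(robot.current_contact_force(),1),np.round(m,3),np.round(robot.current_eef_rot(),3),round(robot.current_gripper_width()*93,2),robot.current_finger_force())
    if abs(m[2])>.5:break
print(robot.current_t())
s=robot.get_image("side")["img"]
cv2.imwrite("pics/s2c.png",cv2.resize(s[150:260,235:395],None,fx=5,fy=5,interpolation=cv2.INTER_CUBIC))
```

```text
1.45 [ 595.08890838 -133.62294192   95.73704104] [-3.3 -0.8 15.5] [-0.281  0.921 -0.104] [3.138e+00 3.000e-03 1.536e+00] 15.76 30.01714199781418
1.5 [ 595.01750862 -133.65224726   95.74710248] [-2.7 -2.  16.2] [-0.334  0.925  0.002] [3.138e+00 3.000e-03 1.486e+00] 15.76 30.016728043556213
1.55 [ 594.95192163 -133.66938033   95.72091009] [-4.  -1.9 16.4] [-0.316  0.995 -0.013] [3.138e+00 3.000e-03 1.436e+00] 15.89 30.017270743846893
1.6 [ 594.85646413 -133.62314823   95.73569528] [-3.5 -1.7 17.5] [-0.357  0.987  0.311] [3.138e+00 3.000e-03 1.387e+00] 15.49 30.113098919391632
1.65 [ 594.85772585 -133.47387503   95.71146693] [-3.5 -0.4 17.5] [-0.207  0.836  0.686] [3.138e+00 2.000e-03 1.337e+00] 16.04 30.84129273891449
13.7167
```

View pics/s2c.png

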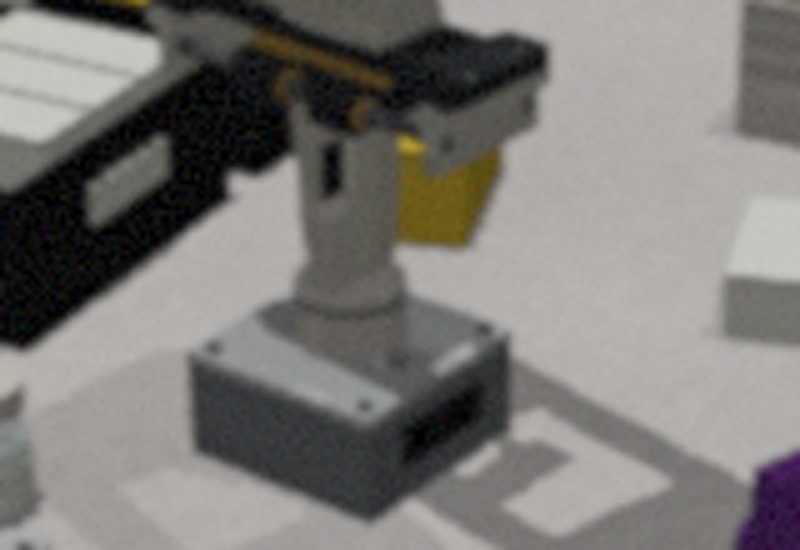

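The picture shows the drum's collar flush on the dock face, around crop (350,345). The moment rises sharply after about 1.57 rad, so it is at the stop.

```bash
python3 -c "
from bench import robot
robot.sleep(.3);print(robot.current_contact_force(),robot.current_ft_torque());print(robot.hand_in())"
```

```text
[-4.60166663 -1.61673954 15.96590428] [-0.2003062   0.81916603  0.65191492]
the job is handed in; nothing more can be done
None
```

I handed the job in with the canister seated in the free dock, turned clockwise to the stop and still gripped and pressed down; the hand-in call returned no verdict.

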